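Kit four gearbox parts into the coded cups

TASK

Fill the kit tray from the parts on the blue mat: the toothed steel gear goes in the red cup, the flanged brass bush in the blue cup, the black knob in the green cup and the square aluminium block in the yellow cup, each set down (not dropped) standing upright on the cup's floor, as it stood on the mat. Leave the smooth steel blank without teeth and the plain brass bush without a flange standing where they are.

Things in the scene. Friction and masses are not known exactly. Their poses are not given: they have to be found in the camera images.
- gear: steel gear with hub: a toothed disc (12 square teeth, 56 mm over the teeth, 12 mm thick) at the bottom and a plain round hub, 28 mm diameter, up to 48 mm. 0.22 to 0.37 kg. Stands upright on the blue mat (top at z = 0.004). Origin: centre of its underside; z up.
- blank: look-alike that stays: smooth steel gear blank, the same hub (28 mm diameter, 48 mm tall) on a 46 mm disc 12 mm thick with no teeth. Stands upright on the blue mat (top at z = 0.004). Origin: centre of its underside; z up. Nine things stand on the mat, three rows of three in changing places, 76 mm or more between centres, none over 58 mm wide or 50 mm tall.
- flanged_bush: brass bush with a flange: 34 mm diameter, 46 mm tall, with a 54 mm flange, 6 mm thick, at the bottom and a dark bore of 20 mm. 0.2 to 0.33 kg. Stands upright on the blue mat (top at z = 0.004). Origin: centre of its underside; z up.
- plain_bush: look-alike that stays: brass bush without a flange, 34 mm diameter, 46 mm tall, dark bore of 20 mm. Stands upright on the blue mat (top at z = 0.004). Origin: centre of its underside; z up.
- knob: black control knob: round grip 34 mm diameter, 46 mm tall, with a skirt of 48 mm diameter, 10 mm thick, at the bottom and a white pointer line along its x axis on the top. 0.06 to 0.11 kg. Stands upright on the blue mat (top at z = 0.004). Origin: centre of its underside; z up.
- block: plain aluminium valve block, 36 x 36 mm and 46 mm tall, with two dark 10 mm ports in its top. 0.12 to 0.2 kg. x and y axes are square to its sides, the ports lie along x. Stands upright on the blue mat (top at z = 0.004). Origin: centre of its underside; z up.
- cup_red: red round plastic cup, one of four fixed 2 x 2 (92 mm pitch) in a low grey tray with a 12 mm rim; which is in which corner, and the tray's place and turn, change. Outside diameter 84 mm, inside 76 mm; rim 16 mm, inner floor 5 mm above the origin. Origin: centre of its underside, 4 mm above the table; z up.
- cup_blue: blue round plastic cup, one of four fixed 2 x 2 (92 mm pitch) in a low grey tray with a 12 mm rim; which is in which corner, and the tray's place and turn, change. Outside diameter 84 mm, inside 76 mm; rim 16 mm, inner floor 5 mm above the origin. Origin: centre of its underside, 4 mm above the table; z up.
- cup_green: green round plastic cup, one of four fixed 2 x 2 (92 mm pitch) in a low grey tray with a 12 mm rim; which is in which corner, and the tray's place and turn, change. Outside diameter 84 mm, inside 76 mm; rim 16 mm, inner floor 5 mm above the origin. Origin: centre of its underside, 4 mm above the table; z up.
- cup_yellow: yellow round plastic cup, one of four fixed 2 x 2 (92 mm pitch) in a low grey tray with a 12 mm rim; which is in which corner, and the tray's place and turn, change. Outside diameter 84 mm, inside 76 mm; rim 16 mm, inner floor 5 mm above the origin. Origin: centre of its underside, 4 mm above the table; z up.
There are look-alikes about, which are no part of the job. Leave any pink or turquoise look-alike of the gear alone. Of the things that look like the cup_blue, take the one that is farthest from the robot's base at the start.

How it is judged:
By the outcome, as a careful person would: the job done as asked, in the order asked, and still so for the second after the job is handed in, with the robot touching nothing.
It also fails if it takes over 88 s, if anything falls off the work surface, if the arm or the gripper's body presses on something with over 40 N, if the wrist force passes 120 N, or if a joint passes its speed limit or range.

ROBOT

A 6-joint arm with a two-finger parallel gripper is mounted at the origin on the work surface. World frame = base frame: x ahead of the robot, y to its left, z up, the work surface at z = 0. Lengths are in m, angles in degrees, forces in N, time in s.
With the tool pointing down it reaches from about 0.25 to 0.725 m from the base axis. Payload 9.7 kg.
Tool frame: the origin (TCP) lies midway between the tips of the shut fingers; the grasp point (between the pads) lies 19 mm behind it; z points along the fingers, y is the direction in which the jaws open and shut (so a half turn about z gives the same grasp; the last joint's range is limited). The gripper opens to 85 mm and grips with 20 to 120 N. Pads are 22 mm wide; open, the fingers measure 114 mm over their backs; the gripper's body (76 mm by 85 mm) begins 54 mm behind the grasp point. The pads swing forward as they close: fully open they stand 13 mm farther back than shut.
Start: joints at [-63.77, 4.979, 10.078, 95.1, 0, 90], TCP at [0.243, -0.493, 0.203] pointing down, gripper open.
Joint ranges: [-179.16, 179.16], [-48.56, 103.87], [-65.8, 70.77], [-126.05, 130.52], [-82.76, 87.17], [-180, 180]. Speed limits (degrees/s): [127.2, 127.2, 147.25, 180, 180, 180].

INTERFACE

Orientations are given as [roll, pitch, yaw] about the fixed x, y, z axes, in that order (R = Rz(yaw) Ry(pitch) Rx(roll)).
In Python, from workcell import bot, camera, recognise gives the robot as it stands. The module is installed in compiled form; this text tells all that it offers.
- The arm moves only by the tool apply_moves, never from a script. Its argument "targets" is one flat list of numbers, 7 for each row, row after row: the shift along the world's x, y, z in units of 30 mm (1.0 is 30 mm), then the turn, a rotation vector about the world's x, y, z in units of 6 degrees (1.0 is 6 degrees), then the opening, from 0 (shut) to 1 (fully open). A call has 1 to 5 rows; each row is the pose to reach, as a shift and turn from the pose commanded when the call began; what a row does not reach only later rows make up. A row lasts 1/10 s, in which the tool goes at most 50 mm and 8.59 degrees, less where a joint would pass 70% of its speed; a pose out of reach is approached as far as the arm can. A call with a gripper value outside its range is refused whole. The fingers move at their own pace and stop on an object; "newtons" is the grip in N (left out, the last holds). Time passes only in rows, so rows that repeat a pose let the fingers close. It gives the time, the measured TCP pose, the force and the opening at its end, in the units of the state.
- bot.get_obs(): the state, without advancing time (a new reading comes with each control period).
- camera(name): name is "scene" or "top" or "wrist"; returns a dict with "img" (400x640x3 uint8, red, green, blue), "intrinsics" (3x3 intrinsics, pixels), "origin" and "rotation" of the camera in the world. Camera axes: x right, y up, looking along -z (the intrinsics and any distortion apply to the point x, -y, -z); pixel columns grow to the right and rows downward; lengths in m; the calibration is good to about 2 mm. A picture is of the moment at which its call begins. There is no depth.
- bot.job_done(): hands the job in, once; it reports no verdict.
Trained networks look in the newest picture that a camera, given by its name, has taken for a name from the list of things; names that differ only in an ending like _2 or _b are one class to them, and where a whole thing is asked for, a point or a joint stands for the part that bears it (a point fixed in the world has none). Each returns a list of dicts, best first, with "conf" (0 to 1); they miss things now and then, are a little off and sometimes report something else, mostly with a low value. They report only what shows in the picture. A call takes as long as a camera call. They do not tell look-alikes from the thing itself.
- recognise(query, camera): "box" ([left, top, right, bottom] in pixels, round what is visible of it).
The state is a dict: "time": time; "q": joint angles; "qd": joint speeds; "joint_efforts": joint torques, N m; "ee_pos": TCP position; "tcp_rot": TCP orientation; "wrist_force": force on the tool from outside, world axes, zero at the start; "torque": the same for the moment, N m; "opening": finger opening in m.
Only numpy, scipy, OpenCV 4.12 (cv2) and the standard library are available. Lean on these libraries where they do the work, as an engineer would, in place of code of your own. Each camera call takes 0.05 s, during which the arm holds its last target.

## Working session

There is one attempt and no reset: what is moved stays moved. The work goes in short steps, Python scripts to look and compute and a tool call to move; the robot and the scene stay as the last step left them, time stands still between calls to the robot, and variables do not carry over. Pictures are saved under pics/ and viewed, and the job is handed in when it is done.

Besides the shell and the picture viewer there is one more tool, called after "Request:" as name(argument=value, ...) on one line, values as JSON. apply_moves: Moves the arm, as the interface text tells. Its arguments: {"type":"object","properties":{"targets":{"type":"array"},"newtons":{"type":"number"}},"required":["targets"]}

```bash
mkdir -p pics; python3 - <<'E'
from workcell import bot,camera,recognise
import cv2
for n in("top","scene"):
    c=camera(n); cv2.imwrite(f"pics/{n}0.png",c["img"][:,:,::-1]); print(n,c["intrinsics"],c["origin"],c["rotation"],[k for k in c])
print(bot.get_obs())
E
```

```text
top [[488.62881838   0.         323.18509073]
 [  0.         488.62881838 208.07541961]
 [  0.           0.           1.        ]] [0.34095499 0.02744148 1.09818212] [  5.65826869   0.38791785 -89.60946045] ['img', 'intrinsics', 'origin', 'rotation']
scene [[484.7471284    0.         315.2251529 ]
 [  0.         484.7471284  198.10625725]
 [  0.           0.           1.        ]] [ 1.07138034 -0.27534529  1.03477952] [3.48185095e+01 1.09872809e-02 6.44573294e+01] ['img', 'intrinsics', 'origin', 'rotation']
{'time': 0.1, 'q': array([-6.37696965e+01,  5.00785724e+00,  1.00410376e+01,  9.50999757e+01,
        1.38958889e-03,  9.00024382e+01]), 'qd': array([-0.04723875, -0.13883254,  0.07035199, -0.07754762, -0.02822934,
        0.03603863]), 'joint_efforts': array([-2.06815316e-04, -5.21562231e+01,  4.65651619e+01,  1.60683109e-02,
       -6.26427823e-05,  1.95580657e-05]), 'ee_pos': array([ 0.24299464, -0.49315453,  0.20257317]), 'tcp_rot': array([-1.79933205e+02, -1.38674544e-03,  2.62278637e+01]), 'wrist_force': array([ 0.39172248, -0.02134938,  0.38044817]), 'torque': array([ 0.01523795, -0.00067138, -0.01287326]), 'opening': 0.08533487997778465}
```

View pics/top0.png

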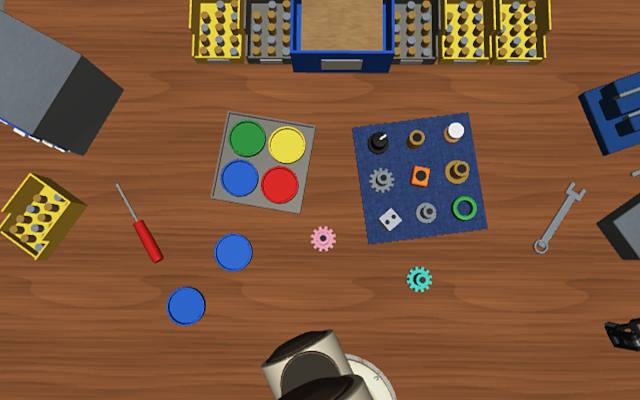

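View pics/scene0.png

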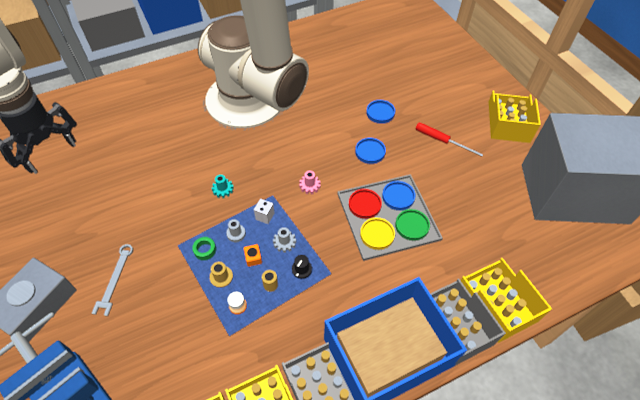

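```bash
cat > h.py <<'E'
import numpy as np, cv2
from scipy.spatial.transform import Rotation as R
def ray(c,u,v):
    K=c["intrinsics"]; x=(u-K[0,2])/K[0,0]; y=(v-K[1,2])/K[1,1]
    return Rm(c)@np.array([x,-y,-1.])
def Rm(c):
    r=np.array(c["rotation"]); return r if r.shape==(3,3) else R.from_euler('xyz',r,degrees=True).as_matrix()
def atz(c,u,v,z):
    d=ray(c,u,v); o=np.array(c["origin"]); return (o+d*(z-o[2])/d[2])[:2]
def proj(c,p):
    q=Rm(c).T@(np.array(p)-c["origin"]); K=c["intrinsics"]
    return np.array([K[0,2]+K[0,0]*q[0]/-q[2],K[1,2]+K[1,1]*-q[1]/-q[2]])
E
python3 - <<'E'
from workcell import bot,camera,recognise
from h import *
c=camera("top"); im=c["img"][:,:,::-1]
cv2.imwrite("pics/mat.png",cv2.resize(im[105:250,345:495],None,fx=5,fy=4,interpolation=cv2.INTER_CUBIC)[:600])
cv2.imwrite("pics/tray.png",cv2.resize(im[105:220,205:325],None,fx=5,fy=5,interpolation=cv2.INTER_CUBIC))
for q in["gear","flanged_bush","knob","block","blank","plain_bush","cup_red","cup_blue","cup_green","cup_yellow"]:
    for d in recognise(q,"top"):
        b=d["box"]; u,v=(b[0]+b[2])/2,(b[1]+b[3])/2
        print(q,round(d["conf"],2),np.round(b),atz(c,u,v,.02).round(4))
# cups by colour, rim centroid at z=.02 
hsv=cv2.cvtColor(im,cv2.COLOR_BGR2HSV)
for n,lo,hi in[("red",(0,150,80),(5,255,255)),("blue",(100,150,100),(125,255,255)),("green",(50,120,60),(75,255,255)),("yellow",(25,150,120),(32,255,255))]:
    m=cv2.inRange(hsv,lo,hi); m[:115]=0;m[205:]=0;m[:,:212]=0;m[:,310:]=0
    k,_,s,ce=cv2.connectedComponentsWithStats(m); i=1+np.argmax(s[1:,4]); b=s[i]
    u,v=b[0]+b[2]/2-.5,b[1]+b[3]/2-.5
    print(n,b,atz(c,u,v,.02).round(4))
E
```

```text
gear 0.89 [366. 169. 392. 195.] [ 0.5066 -0.0888]
gear 0.88 [313. 229. 336. 253.] [0.3749 0.0321]
gear 0.62 [271. 129. 309. 164.] [0.5865 0.111 ]
gear 0.58 [404. 269. 430. 292.] [ 0.2895 -0.1705]
gear 0.23 [376. 211. 399. 233.] [ 0.4177 -0.1063]
flanged_bush 0.62 [446. 158. 469. 184.] [ 0.533  -0.2634]
knob 0.6 [229. 119. 267. 159.] [0.6024 0.2056]
knob 0.57 [366. 135. 388. 154.] [ 0.5926 -0.0842]
block 0.76 [376. 212. 402. 233.] [ 0.417  -0.1096]
blank 0.79 [416. 206. 438. 225.] [ 0.4333 -0.1948]
plain_bush 0.7 [229. 122. 269. 160.] [0.5988 0.2033]
plain_bush 0.67 [410. 129. 425. 152.] [ 0.6009 -0.1746]
cup_red 0.65 [261. 168. 298. 203.] [0.4976 0.1332]
cup_red 0.6 [380. 211. 403. 231.] [ 0.42   -0.1167]
cup_blue 0.97 [167. 286. 208. 326.] [0.2319 0.3289]
cup_blue 0.72 [214. 236. 254. 271.] [0.3469 0.2318]
cup_blue 0.62 [221. 160. 259. 196.] [0.5135 0.2208]
cup_blue 0.51 [409. 130. 424. 154.] [ 0.5981 -0.1738]
cup_blue 0.32 [367. 134. 388. 154.] [ 0.5928 -0.0849]
cup_green 0.68 [230. 121. 268. 160.] [0.5996 0.2034]
cup_yellow 0.88 [270. 127. 306. 165.] [0.5873 0.1155]
red [ 261  166   37   37 1087] [0.5011 0.1344]
blue [ 221  159   37   37 1063] [0.5163 0.224 ]
green [ 228  120   37   36 1040] [0.6064 0.2104]
yellow [ 268  127   37   36 1028] [0.5908 0.12  ]
```

View pics/mat.png

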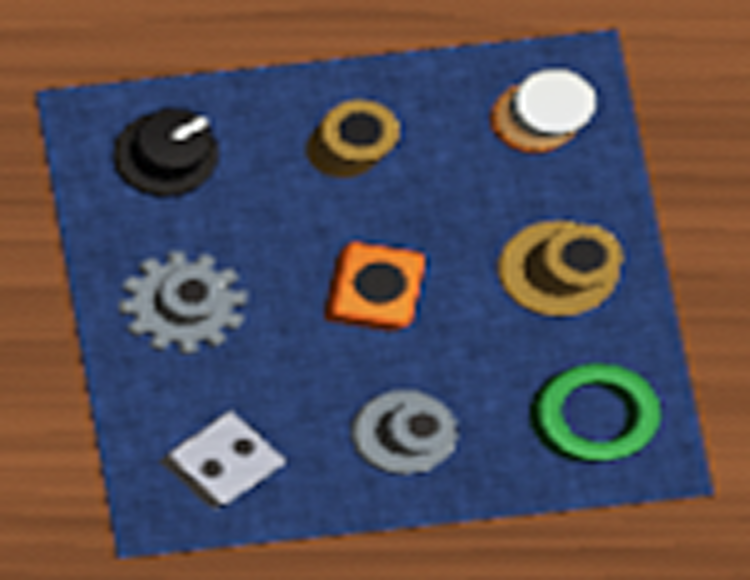

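View pics/tray.png

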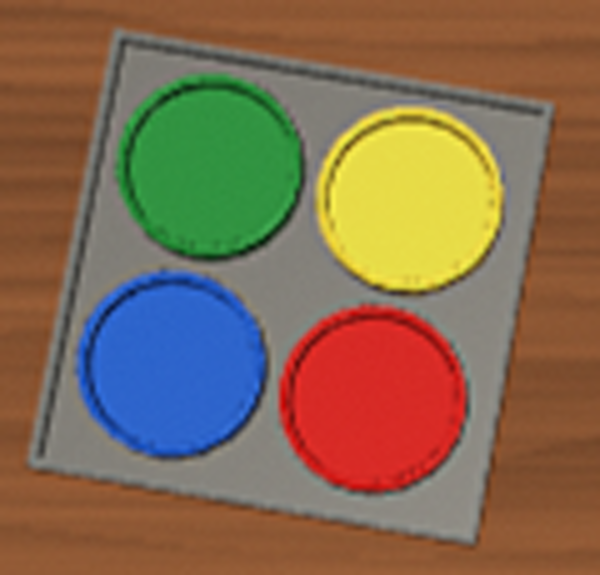

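```bash
python3 - <<'E'
from workcell import bot,camera,recognise
from h import *
c=camera("top"); s=camera("scene")
pts={"gear":(383.2,177.7,.052,14,28,.016),"fb":(461.4,168,.05,17,27,.010),"knob":(380.6,139.5,.05,17,24,.014),"block":(390.2,218.7,.05,18,18,.004)}
cups={"red":(.5011,.1344),"blue":(.5163,.224),"green":(.6064,.2104),"yellow":(.5908,.12)}
W={}
for n,(u,v,z,r1,r2,z2) in pts.items():
    W[n]=atz(c,u,v,z); print(n,W[n].round(4))
out=[]
for cam,(y0,y1,x0,x1),k in((c,(105,250,205,495),2.7),(s,(165,340,170,450),2.8)):
    k=4; im=cv2.resize(cam["img"][:,:,::-1],None,fx=k,fy=k,interpolation=cv2.INTER_CUBIC)
    def circ(x,y,z,r,col):
        a=np.linspace(0,2*np.pi,49); P=[(proj(cam,(x+r*np.cos(t),y+r*np.sin(t),z))+.5)*k for t in a]
        cv2.polylines(im,[np.int32(P)],True,col,1)
    for n,(u,v,z,r1,r2,z2) in pts.items():
        circ(*W[n],z,r1/1000,(0,255,255));circ(*W[n],z2,r2/1000,(255,0,255))
    for n,p in cups.items(): circ(*p,.02,.042,(255,255,255))
    im=im[y0*k:y1*k,x0*k:x1*k]; f=790/im.shape[1]; out.append(cv2.resize(im,None,fx=f,fy=f,interpolation=cv2.INTER_AREA))
cv2.imwrite("pics/o1.png",out[0]);cv2.imwrite("pics/o2.png",out[1])
E
```

```text
gear [ 0.5114 -0.0941]
fb [ 0.534 -0.264]
knob [ 0.596  -0.0891]
block [ 0.4227 -0.1089]
```

View pics/o1.png

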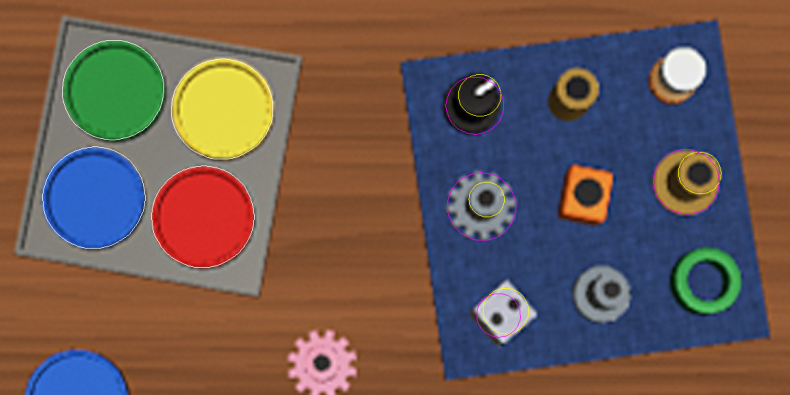

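View pics/o2.png

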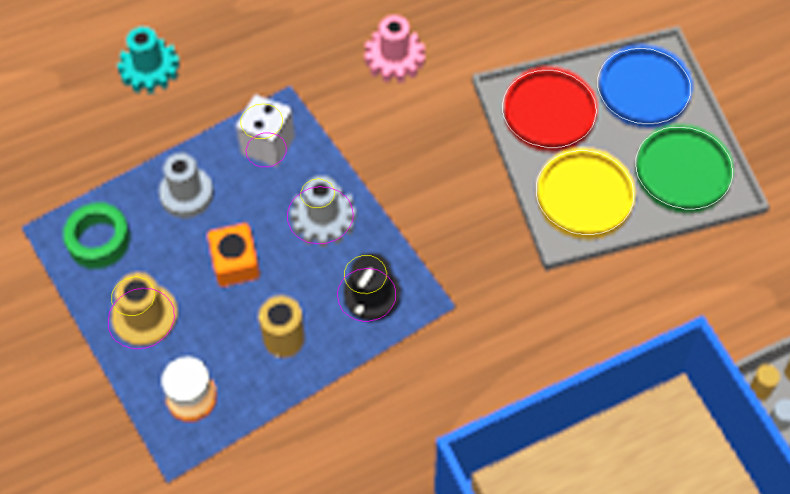

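Request:
apply_moves(targets=[1.8,2.65,-0.2,0,0,0.8,0.7,3.6,5.3,-0.4,0,0,1.6,0.7,5.4,8,-0.6,0,0,2.42,0.7,7.2,10.6,-0.8,0,0,2.42,0.7,8.9,13.3,-1.0,0,0,2.42,0.7])

```text
time: 1.25
ee_pos: [0.3834, -0.2849, 0.1877]
tcp_rot: [180.0, -0.0, 40.7]
wrist_force: [1.1, -1.0, 0.7]
opening: 0.0597
```

Request:
apply_moves(targets=[4.27,6.36,-0.6,0,0,0,0.7,4.27,6.36,-0.6,0,0,0,0.7,4.27,6.36,-0.6,0,0,0,0.7,4.27,6.36,-0.6,0,0,0,0.7,4.27,6.36,-0.6,0,0,0,0.7])

```text
time: 1.75
ee_pos: [0.512, -0.0928, 0.1693]
tcp_rot: [-180.0, -0.0, 40.9]
wrist_force: [0.1, -1.0, 0.1]
opening: 0.0596
```

```bash
python3 - <<'E'
from workcell import bot,camera,recognise
from h import *
c=camera("wrist"); im=c["img"][:,:,::-1].copy()
print(c["origin"],c["rotation"],bot.get_obs()["ee_pos"],bot.get_obs()["tcp_rot"])
for (x,y,z,r) in((.5114,-.0941,.052,.014),(.5114,-.0941,.016,.028)):
    P=[proj(c,(x+r*np.cos(t),y+r*np.sin(t),z)) for t in np.linspace(0,6.28,49)]
    cv2.polylines(im,[np.int32(P)],True,(0,255,255),1)
cv2.imwrite("pics/w1.png",im)
E
```

```text
[ 0.56395624 -0.04876767  0.34123572] [-15.73503062   0.10922688 -49.16051075] [ 0.51336755 -0.09068325  0.16853258] [-1.79933639e+02 -6.59027311e-02  4.09489993e+01]
```

View pics/w1.png

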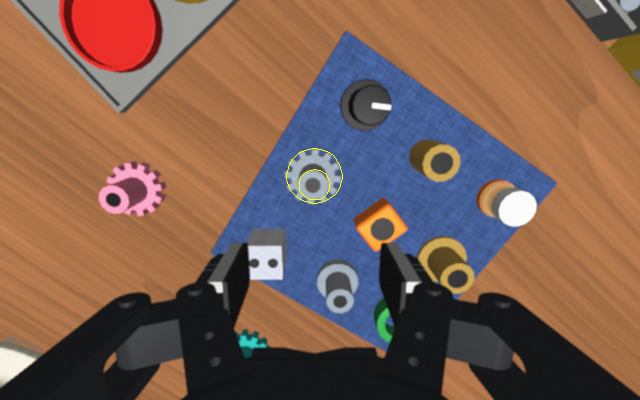

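Request:
apply_moves(targets=[-0.07,-0.11,-1.5,0,0,0,0.7,-0.07,-0.11,-3.0,0,0,0,0.7,-0.07,-0.11,-4.2,0,0,0,0.7,-0.07,-0.11,-4.95,0,0,0,0.7,-0.07,-0.11,-4.95,0,0,0,0.7])

```text
time: 2.3
ee_pos: [0.5063, -0.0987, 0.0178]
tcp_rot: [-179.7, 0.2, 40.7]
wrist_force: [0.7, -0.1, 1.0]
opening: 0.0596
```

Request:
apply_moves(targets=[0,0,0,0,0,0,0,0,0,0,0,0,0,0,0,0,0,0,0,0,0,0,0,0,0,0,0,0,0,0,0,0,0,0,0], newtons=60)

```text
time: 2.8
ee_pos: [0.5091, -0.0968, 0.0273]
tcp_rot: [-180.0, -0.3, 40.8]
wrist_force: [-19.4, 15.5, 40.6]
opening: 0.0002
```

```bash
cat > look.py <<'E'
import sys
from workcell import bot,camera
from h import *
o=bot.get_obs(); print(o["time"],o["ee_pos"].round(4),o["tcp_rot"].round(2),o["wrist_force"].round(1),round(o["opening"],4),o["q"].round(1))
for a in sys.argv[2:]:
    n,y0,y1,x0,x1=a.split(","); c=camera(n); im=c["img"][int(y0):int(y1),int(x0):int(x1),::-1]
    k=min(760/im.shape[1],580/im.shape[0]); cv2.imwrite(f"pics/{sys.argv[1]}_{n}.png",cv2.resize(im,None,fx=k,fy=k,interpolation=cv2.INTER_CUBIC))
E
python3 look.py a wrist,0,400,0,640 scene,150,330,170,400
```

```text
2.8 [ 0.5091 -0.0968  0.0273] [-179.95   -0.32   40.84] [-19.4  15.5  40.6] 0.0002 [-10.9   0.8 -13.8  75.3   0.3 128.2]
```

View pics/a_wrist.png

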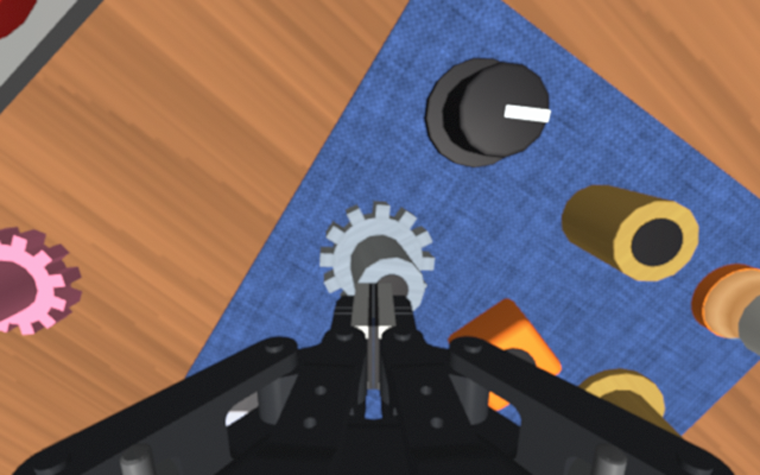

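View pics/a_scene.png

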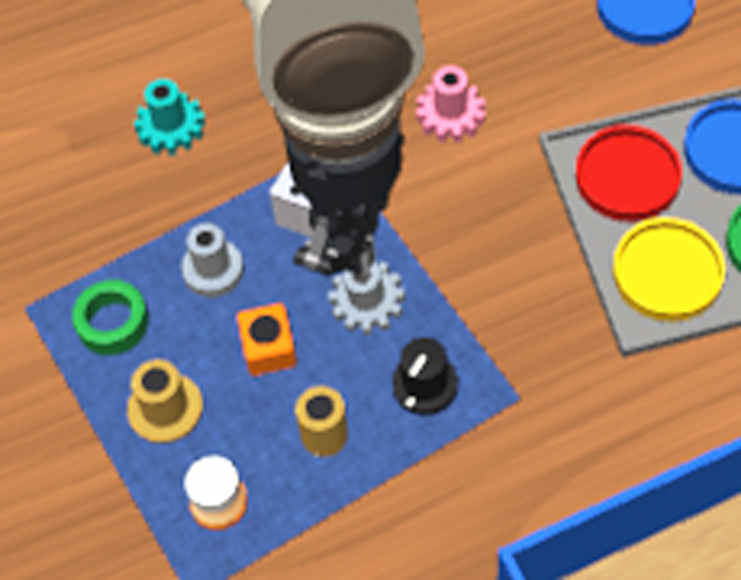

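```bash
python3 - <<'E'
from workcell import bot,camera
from h import *
o=bot.get_obs(); p=o["ee_pos"]
for n,(y0,y1,x0,x1) in(("wrist",(0,400,0,640)),("scene",(190,280,240,340))):
    c=camera(n); k=6 if n=="scene" else 1.2; im=cv2.resize(c["img"][y0:y1,x0:x1,::-1],None,fx=k,fy=k,interpolation=cv2.INTER_CUBIC)
    def pt(q,col): cv2.drawMarker(im,tuple(np.int32((proj(c,q)+.5-[x0,y0])*k)),col,cv2.MARKER_CROSS,14,1)
    def circ(x,y,z,r,col):
        P=[(proj(c,(x+r*np.cos(t),y+r*np.sin(t),z))+.5-[x0,y0])*k for t in np.linspace(0,6.28,49)]
        cv2.polylines(im,[np.int32(P)],True,col,1)
    pt(p,(0,0,255)); pt(p+[0,0,.019],(0,255,0))
    circ(.5114,-.0941,.052,.014,(0,255,255));circ(.5114,-.0941,.016,.028,(255,0,255))
    cv2.imwrite(f"pics/b_{n}.png",im)
E
```

```text
(no output)
```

View pics/b_wrist.png

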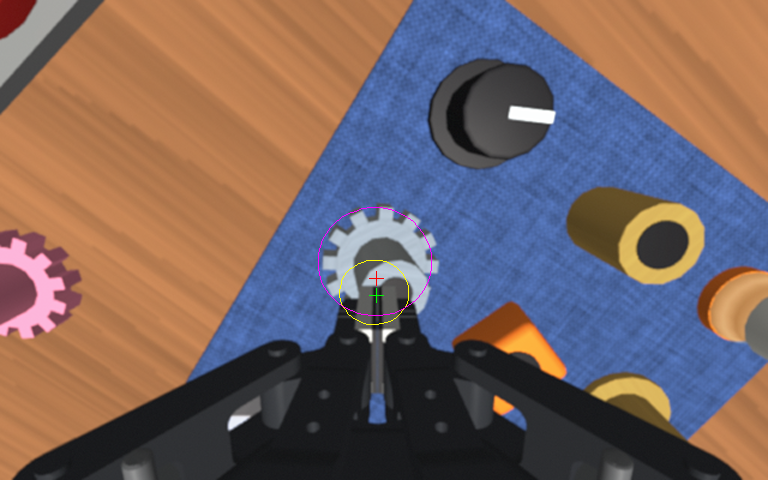

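View pics/b_scene.png

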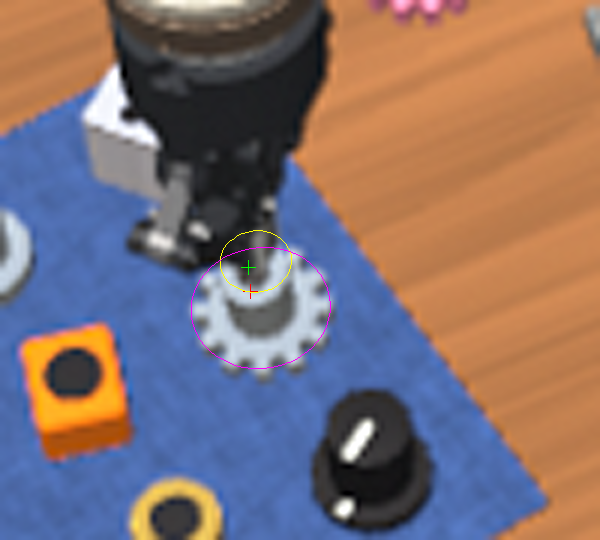

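```bash
python3 look.py c wrist,160,290,250,400 
```

```text
3.0 [ 0.5095 -0.097   0.0275] [179.98  -0.34  40.84] [-18.4  13.9  41.4] 0.0 [-10.9   0.8 -13.8  75.3   0.3 128.2]
```

View pics/c_wrist.png

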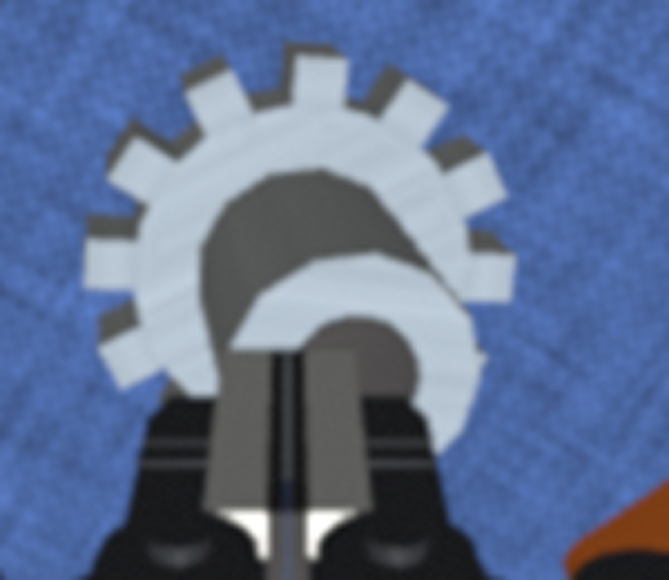

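Request:
apply_moves(targets=[0,0,0.5,0,0,0,0,0,0,1.5,0,0,0,0,0,0,2.5,0,0,0,0,0,0,2.5,0,0,0,0])

```text
time: 3.45
ee_pos: [0.5114, -0.0997, 0.1021]
tcp_rot: [179.6, -0.3, 40.7]
wrist_force: [1.1, -0.3, -0.1]
opening: -0.0002
```

```bash
cat > d.py <<'E'
import sys
from workcell import bot,camera
from h import *
g=[float(a) for a in sys.argv[2:4]]
o=bot.get_obs(); p=o["ee_pos"]; print(p,o["opening"],o["wrist_force"].round(1))
q=proj
for n in("wrist","scene"):
    c=camera(n); 
    if n=="wrist": k,x0,y0,x1,y1=1.2,0,0,640,400
    else: 
        k=5; u,v=np.int32(proj(c,p)); x0,y0,x1,y1=u-75,v-60,u+75,v+60
    im=cv2.resize(c["img"][y0:y1,x0:x1,::-1],None,fx=k,fy=k,interpolation=cv2.INTER_CUBIC)
    def pt(q,col): cv2.drawMarker(im,tuple(np.int32((proj(c,q)+.5-[x0,y0])*k)),col,cv2.MARKER_CROSS,14,1)
    def circ(x,y,z,r,col):
        P=[(proj(c,(x+r*np.cos(t),y+r*np.sin(t),z))+.5-[x0,y0])*k for t in np.linspace(0,6.28,49)]
        cv2.polylines(im,[np.int32(P)],True,col,1)
    pt(p,(0,0,255)); pt(p+[0,0,.019],(0,255,0))
    circ(*g,.052,.014,(0,255,255));circ(*g,.016,.028,(255,0,255))
    cv2.imwrite(f"pics/{sys.argv[1]}_{n}.png",im)
E
python3 d.py d .5114 -.0941
```

```text
[ 0.51141536 -0.0996644   0.10211874] -0.00021642514982060722 [ 1.1 -0.3 -0.1]
```

View pics/d_wrist.png

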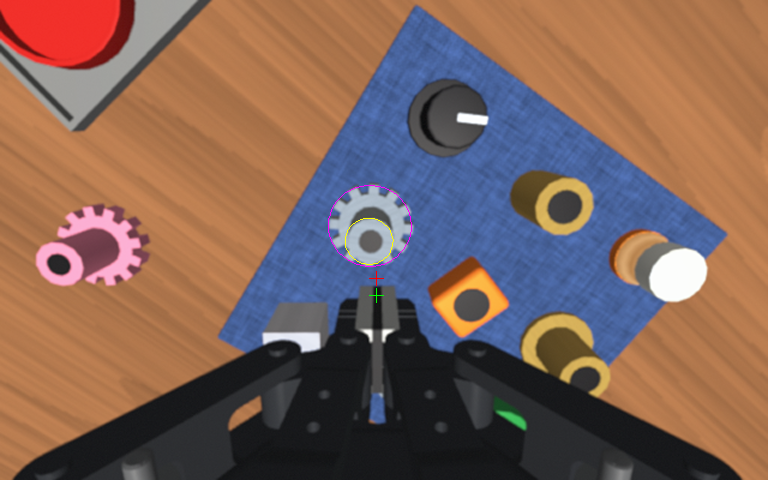

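View pics/d_scene.png

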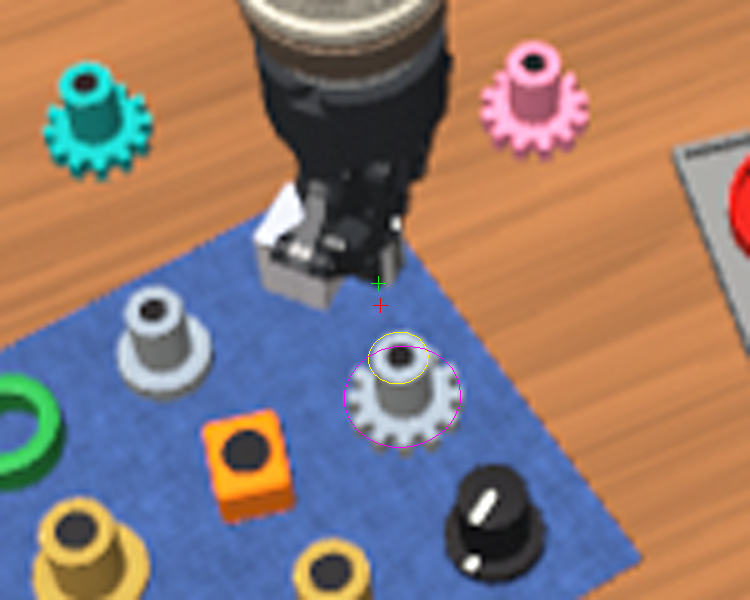

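```bash
python3 - <<'E'
from workcell import bot,camera
from h import *
p=bot.get_obs()["ee_pos"]; T=R.from_euler('xyz',bot.get_obs()["tcp_rot"],degrees=True).as_matrix()
c=camera("scene"); u,v=np.int32(proj(c,p)); x0,y0,x1,y1=u-35,v-35,u+35,v+20; k=10
im=cv2.resize(c["img"][y0:y1,x0:x1,::-1],None,fx=k,fy=k,interpolation=cv2.INTER_CUBIC)
for z,col in((0,(0,0,255)),(-.0245,(0,255,0))):
    for sx in(-.011,.011):
        P=[(proj(c,p+T@[sx,sy,z])+.5-[x0,y0])*k for sy in(-.01,.01)]
        cv2.polylines(im,[np.int32(P)],False,col,1)
    P=[(proj(c,p+T@[sx,0,z])+.5-[x0,y0])*k for sx in(-.011,.011)]
    cv2.polylines(im,[np.int32(P)],False,col,1)
cv2.imwrite("pics/e.png",im)
E
```

```text
(no output)
```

View pics/e.png

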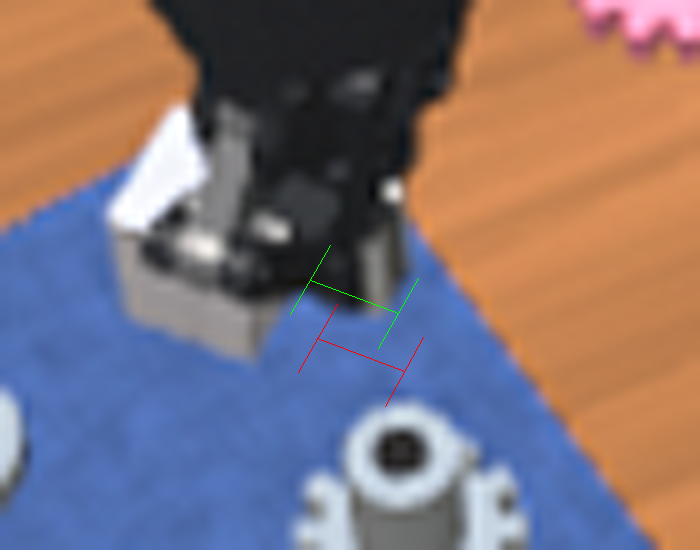

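Request:
apply_moves(targets=[0,0,0,0,0,0,0.7,0,0,0,0,0,0,0.7,0,0,0,0,0,0,0.7,0,0,0,0,0,0,0.7])

```text
time: 4.0
ee_pos: [0.5085, -0.099, 0.0957]
tcp_rot: [-180.0, 0.0, 40.7]
wrist_force: [0.1, -0.9, 0.6]
opening: 0.0581
```

```bash
python3 d.py f .5114 -.0941
```

```text
[ 0.50847518 -0.09901678  0.09573692] 0.05810089170078471 [ 0.1 -0.9  0.6]
```

View pics/f_wrist.png

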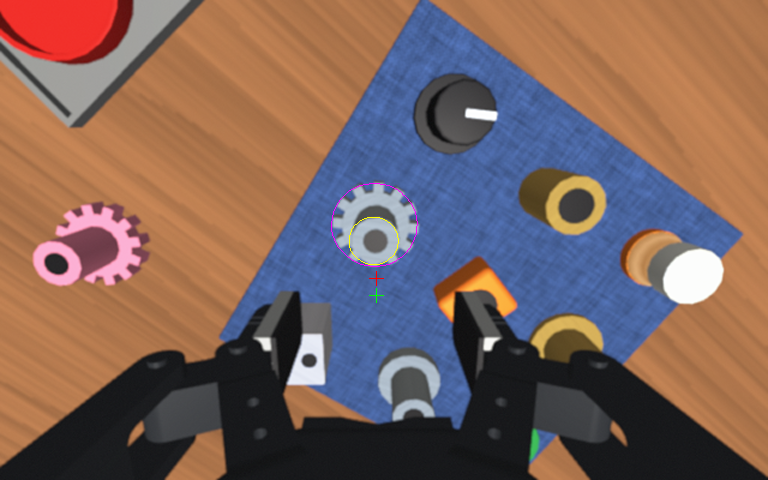

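Request:
apply_moves(targets=[0.1,0.16,-1.2,0,0,0,0.7,0.1,0.16,-2.2,0,0,0,0.7,0.1,0.16,-2.8,0,0,0,0.7,0.1,0.16,-3.2,0,0,0,0.7,0.1,0.16,-3.2,0,0,0,0.7])

```text
time: 4.6
ee_pos: [0.5107, -0.0941, -0.0013]
tcp_rot: [-179.9, 0.1, 40.8]
wrist_force: [-0.6, 0.3, 1.0]
opening: 0.0595
```

```bash
python3 d.py g .5114 -.0941
```

```text
[ 0.51073204 -0.09406204 -0.00130225] 0.05947306547421167 [-0.6  0.3  1. ]
```

View pics/g_wrist.png

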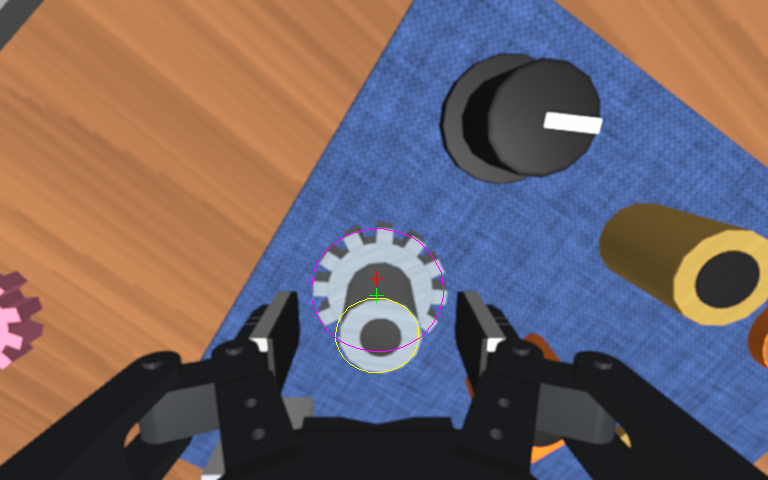

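View pics/g_scene.png

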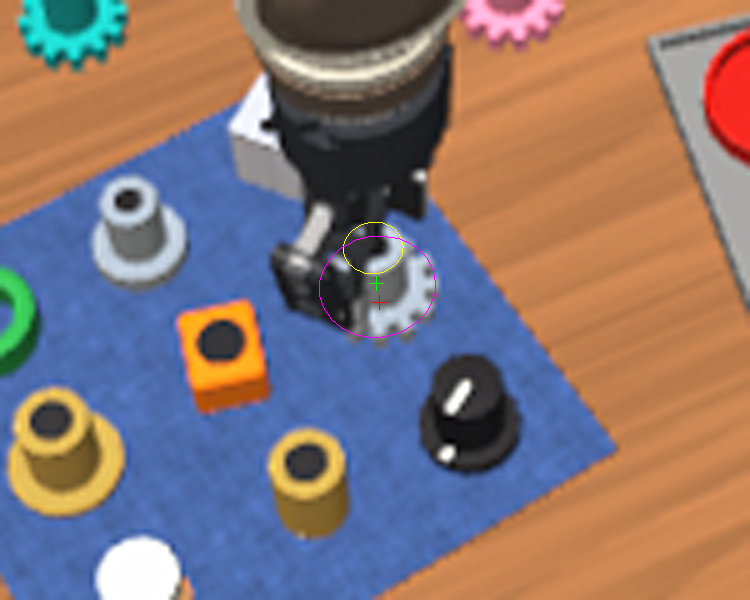

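Request:
apply_moves(targets=[0,0,0,0,0,0,0,0,0,0,0,0,0,0,0,0,0,0,0,0,0,0,0,0,0,0,0,0], newtons=60)

```text
time: 5.1
ee_pos: [0.5125, -0.0944, 0.0014]
tcp_rot: [179.9, -0.1, 40.7]
wrist_force: [-0.5, 0.5, 6.4]
opening: 0.0266
```

Request:
apply_moves(targets=[0,0,0.4,0,0,0,0,0,0,1.4,0,0,0,0,0,0,2.6,0,0,0,0,0,0,3,0,0,0,0,0,0,3,0,0,0,0])

```text
time: 5.6
ee_pos: [0.5128, -0.0944, 0.0922]
tcp_rot: [179.8, -0.1, 40.8]
wrist_force: [-0.5, -0.1, -2.7]
opening: 0.0262
```

```bash
python3 d.py i .5114 -.0941
```

```text
[ 0.51281763 -0.09444739  0.09219099] 0.02617827892520062 [-0.5 -0.1 -2.7]
```

View pics/i_scene.png

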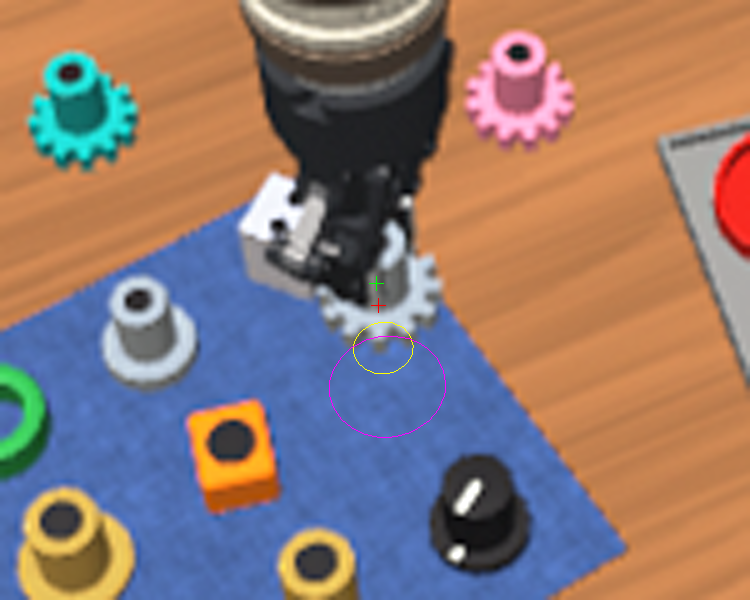

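View pics/i_wrist.png

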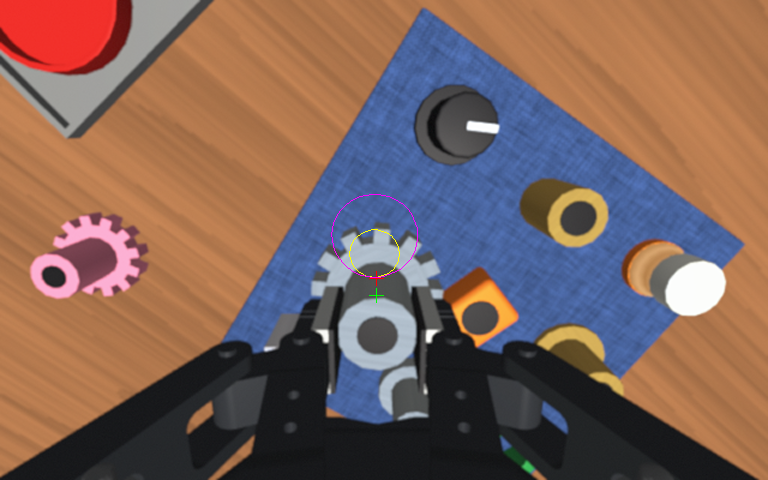

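Request:
apply_moves(targets=[-0.08,1.5,0,0,0,0,0,-0.16,3.1,0,0,0,0,0,-0.24,4.7,0,0,0,0,0,-0.3,6.3,0,0,0,0,0,-0.35,7.4,0,0,0,0,0])

```text
time: 6.2
ee_pos: [0.4997, 0.1301, 0.088]
tcp_rot: [-179.9, 0.1, 40.8]
wrist_force: [0.3, -1.0, -2.7]
opening: 0.0258
```

Request:
apply_moves(targets=[0,0.2,-0.2,0,0,0,0,0,0.2,-0.8,0,0,0,0,0,0.2,-0.8,0,0,0,0,0,0.2,-0.8,0,0,0,0])

```text
time: 6.6
ee_pos: [0.5003, 0.133, 0.0649]
tcp_rot: [-179.9, 0.1, 40.7]
wrist_force: [0.4, 0.1, -2.8]
opening: 0.0263
```

```bash
python3 look.py j wrist,0,400,0,640 scene,130,260,250,450; python3 - <<'E'
from workcell import bot,camera
from h import *
c=camera("wrist"); im=c["img"][:,:,::-1].copy()
for (x,y) in((.5011,.1344),(.5163,.224),(.6064,.2104),(.5908,.12)):
    P=[proj(c,(x+.042*np.cos(t),y+.042*np.sin(t),.02)) for t in np.linspace(0,6.28,49)]
    cv2.polylines(im,[np.int32(P)],True,(255,255,255),1)
cv2.imwrite("pics/j_wrist.png",im)
E
```

```text
6.6 [0.5003 0.133  0.0649] [-1.7994e+02  1.4000e-01  4.0720e+01] [ 0.4  0.1 -2.8] 0.0263 [ 14.9   0.3 -10.1  79.8  -0.  154.2]
```

View pics/j_wrist.png

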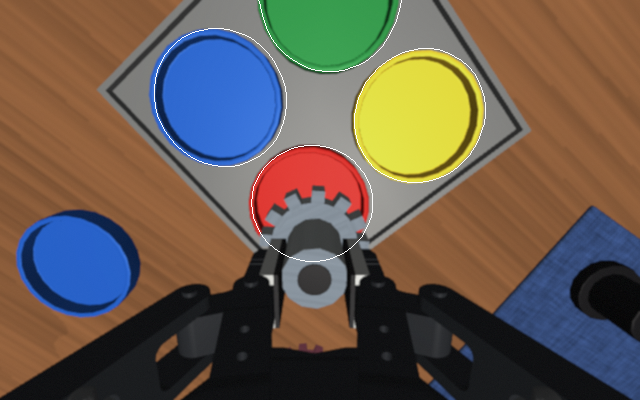

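View pics/j_scene.png

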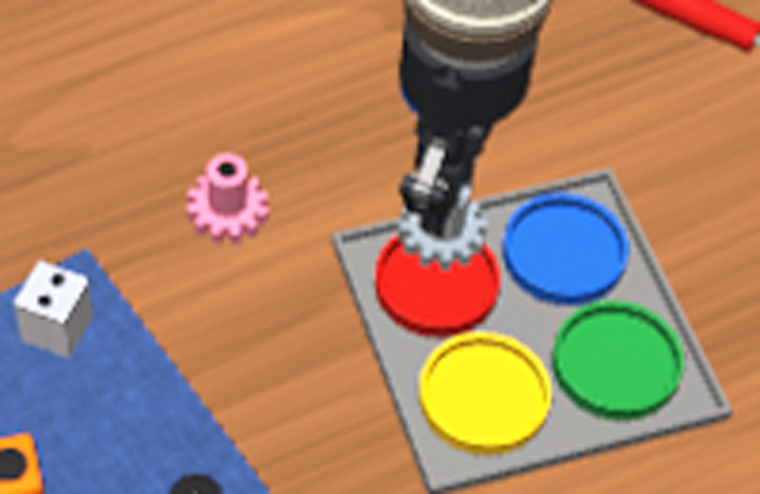

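Request:
apply_moves(targets=[0.03,0.04,-0.8,0,0,0,0,0.03,0.04,-1.5,0,0,0,0,0.03,0.04,-1.8,0,0,0,0,0.03,0.04,-1.9,0,0,0,0,0.03,0.04,-1.9,0,0,0,0])

```text
time: 7.25
ee_pos: [0.5023, 0.1348, 0.0096]
tcp_rot: [180.0, -0.0, 40.7]
wrist_force: [0.5, -1.3, -2.1]
opening: 0.0259
```

Request:
apply_moves(targets=[0,0,-0.04,0,0,0,0,0,0,-0.06,0,0,0,0,0,0,-0.06,0,0,0,0])

```text
time: 7.55
ee_pos: [0.5024, 0.135, 0.0078]
tcp_rot: [180.0, -0.0, 40.8]
wrist_force: [-0.6, -0.6, -3.3]
opening: 0.0258
```

Request:
apply_moves(targets=[0,0,-0.05,0,0,0,0,0,0,-0.05,0,0,0,0])

```text
time: 7.75
ee_pos: [0.5024, 0.1351, 0.0065]
tcp_rot: [180.0, -0.1, 40.8]
wrist_force: [-0.7, -0.1, 3.1]
opening: 0.026
```

Request:
apply_moves(targets=[0,0,-0.05,0,0,0,0,0,0,-0.05,0,0,0,0])

```text
time: 7.95
ee_pos: [0.5025, 0.1351, 0.0064]
tcp_rot: [180.0, -0.1, 40.7]
wrist_force: [-6.5, -2.2, 15.3]
opening: 0.0262
```

Request:
apply_moves(targets=[0,0,0.05,0,0,0,0.5,0,0,0.05,0,0,0,0.6,0,0,0.05,0,0,0,0.6,0,0,0.05,0,0,0,0.6])

```text
time: 8.35
ee_pos: [0.502, 0.1349, 0.0056]
tcp_rot: [-180.0, 0.0, 40.7]
wrist_force: [-0.9, 0.3, 0.1]
opening: 0.0512
```

Request:
apply_moves(targets=[0,0,0.8,0,0,0,0.6,0,0,2,0,0,0,0.6,0,0,3.2,0,0,0,0.6,0,0,3.2,0,0,0,0.6])

```text
time: 8.75
ee_pos: [0.5043, 0.1355, 0.1067]
tcp_rot: [179.8, -0.4, 40.8]
wrist_force: [1.0, 0.1, 0.5]
opening: 0.0511
```

```bash
python3 look.py k wrist,0,400,0,640 scene,130,260,250,450
```

```text
8.75 [0.5043 0.1355 0.1067] [179.82  -0.36  40.75] [1.  0.1 0.5] 0.0511 [ 1.500e+01 -1.000e-01 -5.900e+00  8.390e+01 -0.000e+00  1.543e+02]
```

View pics/k_wrist.png

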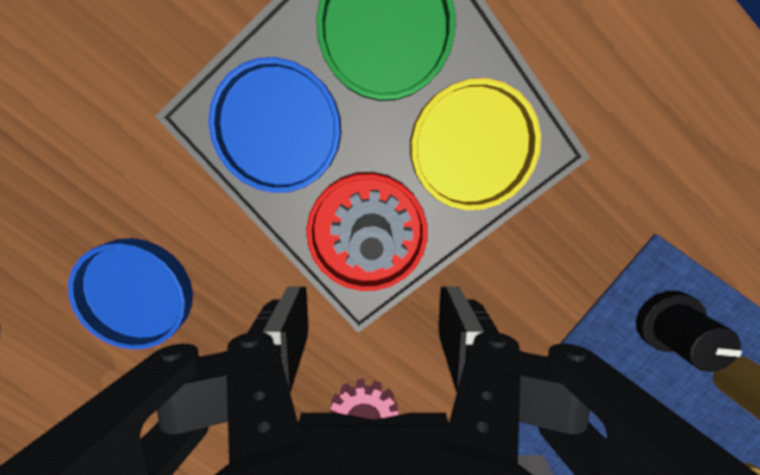

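View pics/k_scene.png

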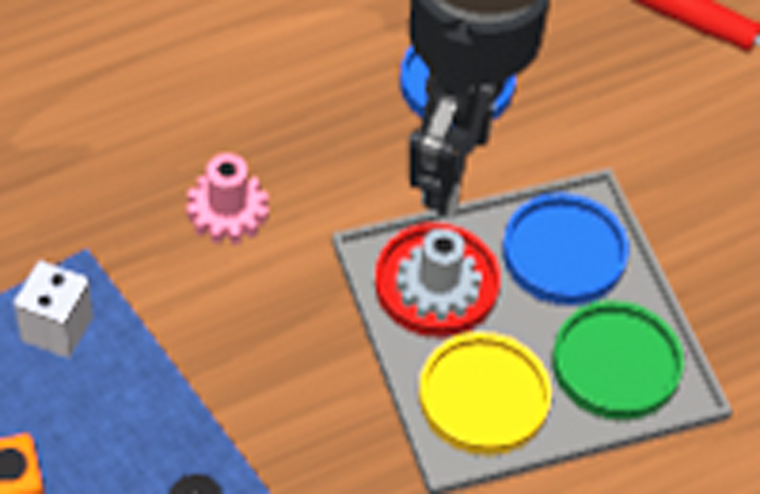

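Request:
apply_moves(targets=[0.13,-1.6,0,0,0,0,0.7,0.26,-3.2,0,0,0,0,0.7,0.39,-4.8,0,0,0,0,0.7,0.52,-6.4,0,0,0,0,0.7,0.65,-8,0,0,0,0,0.7])

```text
time: 9.35
ee_pos: [0.5207, -0.1068, 0.1002]
tcp_rot: [-179.9, 0.1, 40.8]
wrist_force: [0.8, 0.7, 0.4]
opening: 0.0597
```

Request:
apply_moves(targets=[0.13,-1.6,0,0,0,0,0.7,0.26,-3.2,0,0,0,0,0.7,0.4,-4.8,0,0,0,0,0.7,0.42,-5.2,0,0,0,0,0.7,0.42,-5.2,0,0,0,0,0.7])

```text
time: 9.85
ee_pos: [0.5332, -0.2624, 0.0997]
tcp_rot: [-179.8, 0.1, 40.6]
wrist_force: [-0.2, 1.0, 0.5]
opening: 0.0599
```

```bash
sed -i 's/for n in("wrist","scene")/for n in("wrist",)/' d.py; python3 d.py l .534 -.264; python3 look.py l
```

```text
[ 0.53321435 -0.26238791  0.09973942] 0.059897388393606574 [-0.2  1.   0.5]
9.9 [ 0.5334 -0.261   0.1002] [-1.7985e+02  4.0000e-02  4.0670e+01] [1.  0.4 0.7] 0.0598 [-26.1  10.3   4.6  84.4   0.  113.3]
```

View pics/l_wrist.png

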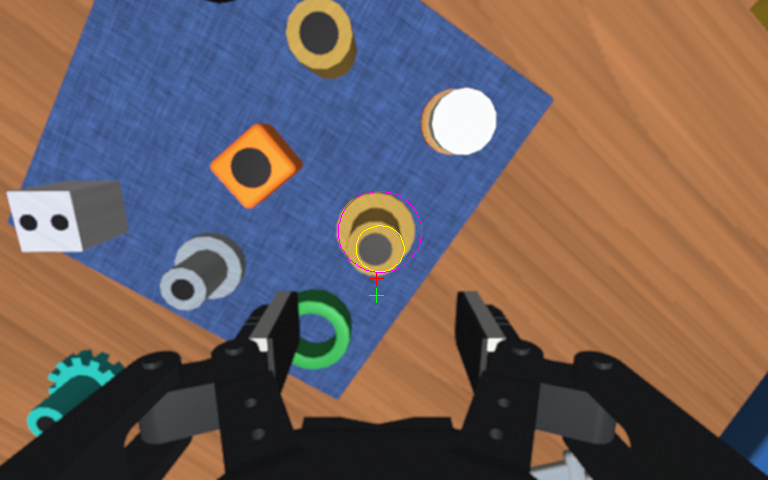

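Request:
apply_moves(targets=[-0.03,0,-1.2,0,0,0,0.7,-0.03,0,-2.3,0,0,0,0.7,-0.03,0,-3.0,0,0,0,0.7,-0.03,0,-3.4,0,0,0,0.7,-0.03,0,-3.4,0,0,0,0.7])

```text
time: 10.4
ee_pos: [0.5324, -0.2592, -0.0018]
tcp_rot: [-179.8, 0.1, 40.8]
wrist_force: [-0.1, 0.3, 0.2]
opening: 0.0597
```

Request:
apply_moves(targets=[0,0,0,0,0,0,0,0,0,0,0,0,0,0,0,0,0,0,0,0,0,0,0,0,0,0,0,0], newtons=60)

```text
time: 10.8
ee_pos: [0.5343, -0.2611, 0.0018]
tcp_rot: [179.9, -0.1, 40.8]
wrist_force: [-0.5, 2.8, 7.1]
opening: 0.0322
```

Request:
apply_moves(targets=[0,0,0.4,0,0,0,0,0,0,1.6,0,0,0,0,0,0,2.8,0,0,0,0,0,0,3.6,0,0,0,0,0,0,3.6,0,0,0,0])

```text
time: 11.3
ee_pos: [0.5349, -0.262, 0.1127]
tcp_rot: [179.6, -0.1, 40.7]
wrist_force: [0.8, -0.2, -3.3]
opening: 0.032
```

```bash
python3 look.py m wrist,0,400,0,640
```

```text
11.3 [ 0.5349 -0.262   0.1127] [ 1.7965e+02 -1.4000e-01  4.0740e+01] [ 0.8 -0.2 -3.3] 0.032 [-26.1   9.9   5.6  85.2  -0.  113.2]
```

View pics/m_wrist.png

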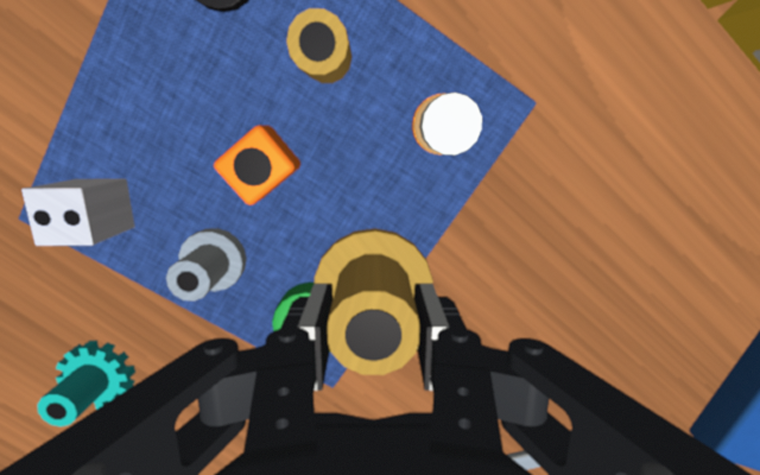

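Request:
apply_moves(targets=[-0.06,1.6,0,0,0,0,0,-0.12,3.2,0,0,0,0,0,-0.18,4.8,0,0,0,0,0,-0.24,6.4,0,0,0,0,0,-0.3,8,0,0,0,0,0])

```text
time: 11.85
ee_pos: [0.523, -0.0194, 0.1061]
tcp_rot: [-179.9, 0.1, 40.7]
wrist_force: [1.3, 0.6, -2.7]
opening: 0.032
```

Request:
apply_moves(targets=[-0.06,1.6,0,0,0,0,0,-0.12,3.2,0,0,0,0,0,-0.18,4.8,0,0,0,0,0,-0.24,6.4,0,0,0,0,0,-0.3,7.6,0,0,0,0,0])

```text
time: 12.35
ee_pos: [0.514, 0.2093, 0.106]
tcp_rot: [-179.9, 0.1, 40.8]
wrist_force: [-0.2, -0.7, -3.6]
opening: 0.0319
```

Request:
apply_moves(targets=[0,0.5,0,0,0,0,0,0,0.5,0,0,0,0,0,0,0.5,0,0,0,0,0])

```text
time: 12.65
ee_pos: [0.5148, 0.2213, 0.1067]
tcp_rot: [-180.0, 0.1, 40.8]
wrist_force: [0.1, 0.1, -3.3]
opening: 0.0317
```

Request:
apply_moves(targets=[0,0.12,-1.2,0,0,0,0,0,0.12,-2.2,0,0,0,0,0,0.12,-2.9,0,0,0,0,0,0.12,-3.15,0,0,0,0,0,0.12,-3.15,0,0,0,0])

```text
time: 13.15
ee_pos: [0.5148, 0.2241, 0.0124]
tcp_rot: [-180.0, 0.1, 40.7]
wrist_force: [0.8, -0.1, -3.3]
opening: 0.0318
```

Request:
apply_moves(targets=[0,0,-0.04,0,0,0,0,0,0,-0.08,0,0,0,0,0,0,-0.08,0,0,0,0])

```text
time: 13.45
ee_pos: [0.5158, 0.2257, 0.0118]
tcp_rot: [180.0, -0.1, 40.7]
wrist_force: [0.8, -0.3, -2.4]
opening: 0.0318
```

Request:
apply_moves(targets=[0,0,-0.05,0,0,0,0,0,0,-0.1,0,0,0,0])

```text
time: 13.65
ee_pos: [0.5154, 0.2257, 0.0082]
tcp_rot: [180.0, -0.0, 40.8]
wrist_force: [0.2, -0.1, -2.7]
opening: 0.0317
```

Request:
apply_moves(targets=[0,0,-0.05,0,0,0,0,0,0,-0.05,0,0,0,0])

```text
time: 13.85
ee_pos: [0.5153, 0.2256, 0.0068]
tcp_rot: [180.0, -0.0, 40.8]
wrist_force: [-0.9, -0.4, 1.9]
opening: 0.0322
```

Request:
apply_moves(targets=[0,0,-0.04,0,0,0,0,0,0,-0.04,0,0,0,0])

```text
time: 14.05
ee_pos: [0.5153, 0.2257, 0.0067]
tcp_rot: [180.0, -0.1, 40.8]
wrist_force: [-5.5, -1.8, 11.4]
opening: 0.0316
```

Request:
apply_moves(targets=[0,0,0.04,0,0,0,0.7,0,0,0.04,0,0,0,0.7,0,0,0.04,0,0,0,0.7,0,0,0.04,0,0,0,0.7])

```text
time: 14.45
ee_pos: [0.5153, 0.2255, 0.0062]
tcp_rot: [-180.0, 0.0, 40.7]
wrist_force: [-0.6, -0.3, -0.8]
opening: 0.06
```

Request:
apply_moves(targets=[0,0,0.8,0,0,0,0.7,0,0,2,0,0,0,0.7,0,0,3.2,0,0,0,0.7,0,0,3.4,0,0,0,0.7])

```text
time: 14.85
ee_pos: [0.517, 0.2263, 0.113]
tcp_rot: [179.9, -0.3, 40.8]
wrist_force: [0.0, -0.5, 0.6]
opening: 0.0599
```

```bash
python3 look.py n wrist,0,400,0,640
```

```text
14.85 [0.517  0.2263 0.113 ] [179.9   -0.34  40.75] [ 0.  -0.5  0.6] 0.0599 [ 23.6   5.7   0.9  84.8   0.  162.9]
```

View pics/n_wrist.png

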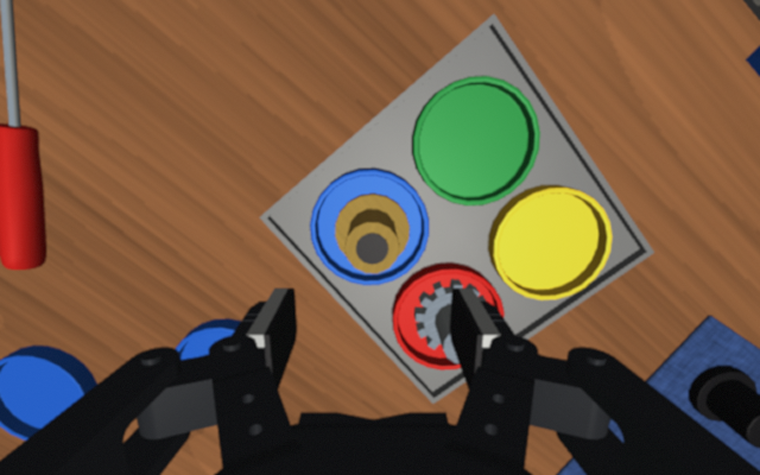

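Request:
apply_moves(targets=[0.4,-1.55,0,0,0,0,0.7,0.8,-3.1,0,0,0,0,0.7,1.2,-4.65,0,0,0,0,0.7,1.6,-6.2,0,0,0,0,0.7,2,-7.75,0,0,0,0,0.7])

```text
time: 15.4
ee_pos: [0.575, -0.0088, 0.107]
tcp_rot: [-179.9, 0.1, 40.8]
wrist_force: [1.0, 0.5, -0.4]
opening: 0.0598
```

Request:
apply_moves(targets=[0.3,-1.4,0,0,0,0,0.7,0.68,-2.74,0,0,0,0,0.7,0.68,-2.74,0,0,0,0,0.7,0.68,-2.74,0,0,0,0,0.7])

```text
time: 15.8
ee_pos: [0.5951, -0.0899, 0.1067]
tcp_rot: [-179.9, 0.1, 40.6]
wrist_force: [-0.2, 0.4, -0.1]
opening: 0.0598
```

```bash
python3 d.py o .596 -.0891; python3 look.py o
```

```text
[ 0.59511383 -0.08994273  0.10674282] 0.05977337789546842 [-0.2  0.4 -0.1]
15.85 [ 0.5951 -0.089   0.1071] [-1.7991e+02  6.0000e-02  4.0720e+01] [-0.4 -0.3 -0.1] 0.0597 [ -8.5  11.3   6.5  85.3   0.  130.8]
```

View pics/o_wrist.png

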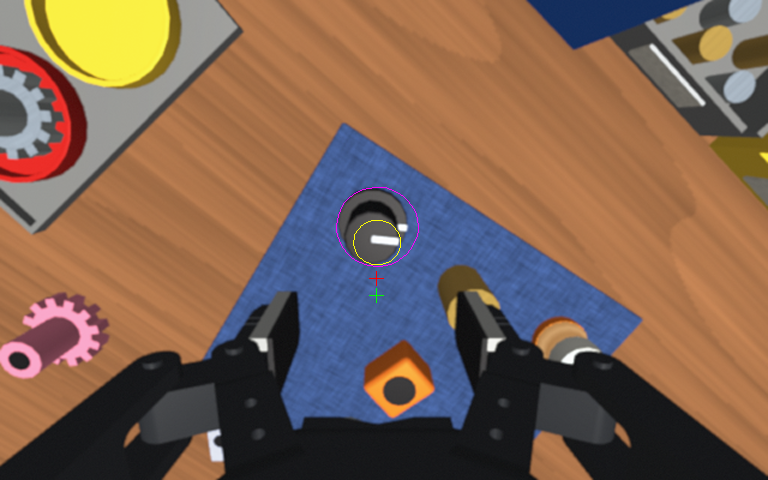

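Request:
apply_moves(targets=[-0.05,0.05,-1.2,0,0,0,0.7,-0.05,0.05,-2.4,0,0,0,0.7,-0.05,0.05,-3.2,0,0,0,0.7,-0.05,0.05,-3.63,0,0,0,0.7,-0.05,0.05,-3.63,0,0,0,0.7])

```text
time: 16.35
ee_pos: [0.5929, -0.0864, -0.0023]
tcp_rot: [-179.9, 0.1, 40.8]
wrist_force: [0.3, -0.1, 0.1]
opening: 0.0599
```

Request:
apply_moves(targets=[0,0,0,0,0,0,0,0,0,0,0,0,0,0,0,0,0,0,0,0,0,0,0,0,0,0,0,0], newtons=40)

```text
time: 16.75
ee_pos: [0.5954, -0.0876, 0.0015]
tcp_rot: [179.9, -0.1, 40.8]
wrist_force: [-0.8, 2.7, 6.8]
opening: 0.0327
```

Request:
apply_moves(targets=[0,0,0.4,0,0,0,0,0,0,1.6,0,0,0,0,0,0,2.8,0,0,0,0,0,0,3.6,0,0,0,0,0,0,3.6,0,0,0,0])

```text
time: 17.25
ee_pos: [0.5961, -0.0881, 0.1129]
tcp_rot: [179.7, -0.3, 40.7]
wrist_force: [-0.2, -0.5, 0.0]
opening: 0.0325
```

```bash
python3 look.py p wrist,0,400,0,640
```

```text
17.25 [ 0.5961 -0.0881  0.1129] [179.69  -0.26  40.74] [-0.2 -0.5  0. ] 0.0325 [ -8.4  10.9   6.6  85.4  -0.  130.9]
```

View pics/p_wrist.png

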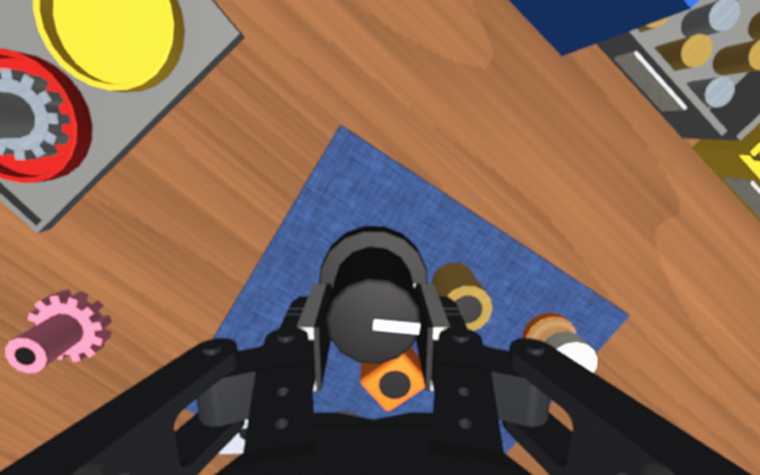

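Request:
apply_moves(targets=[0.06,1.6,0,0,0,0,0,0.12,3.2,0,0,0,0,0,0.18,4.8,0,0,0,0,0,0.24,6.4,0,0,0,0,0,0.3,8,0,0,0,0,0])

```text
time: 17.8
ee_pos: [0.6024, 0.154, 0.1065]
tcp_rot: [-180.0, 0.1, 40.7]
wrist_force: [1.1, -0.5, -0.3]
opening: 0.0327
```

Request:
apply_moves(targets=[0.04,1.5,0,0,0,0,0,0.04,1.97,0,0,0,0,0,0.04,1.97,0,0,0,0,0,0.04,1.97,0,0,0,0,0])

```text
time: 18.2
ee_pos: [0.604, 0.2107, 0.1067]
tcp_rot: [-180.0, 0.1, 40.8]
wrist_force: [-0.1, -0.2, -0.7]
opening: 0.0325
```

```bash
python3 look.py q wrist,0,400,0,640
```

```text
18.2 [0.604  0.2107 0.1067] [-1.7999e+02  9.0000e-02  4.0760e+01] [-0.1 -0.2 -0.7] 0.0325 [ 19.2  16.6  12.9  86.3  -0.  158.5]
```

View pics/q_wrist.png

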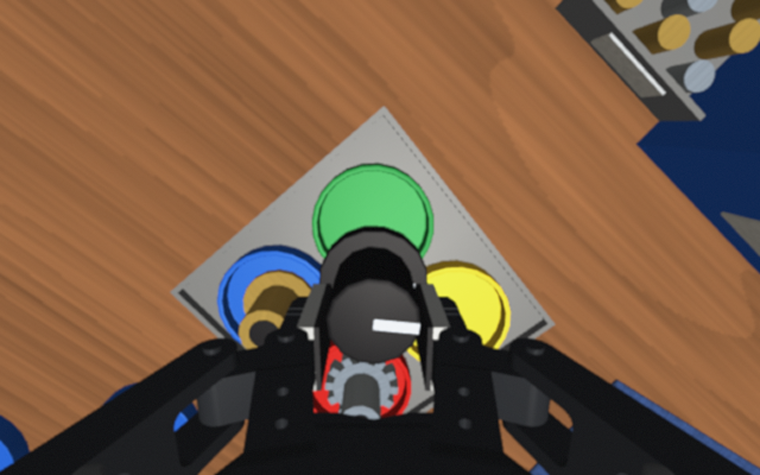

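Request:
apply_moves(targets=[0.03,0,-1.2,0,0,0,0,0.03,0,-2.2,0,0,0,0,0.03,0,-2.9,0,0,0,0,0.03,0,-3.15,0,0,0,0,0.03,0,-3.15,0,0,0,0])

```text
time: 18.75
ee_pos: [0.6049, 0.21, 0.0123]
tcp_rot: [-180.0, 0.1, 40.7]
wrist_force: [0.2, 0.3, -0.9]
opening: 0.0323
```

Request:
apply_moves(targets=[0,0,-0.05,0,0,0,0,0,0,-0.1,0,0,0,0,0,0,-0.1,0,0,0,0])

```text
time: 19.05
ee_pos: [0.6058, 0.2115, 0.011]
tcp_rot: [180.0, -0.1, 40.7]
wrist_force: [0.3, -0.6, -0.8]
opening: 0.0324
```

Request:
apply_moves(targets=[0,0,-0.05,0,0,0,0,0,0,-0.06,0,0,0,0])

```text
time: 19.25
ee_pos: [0.6054, 0.2115, 0.0084]
tcp_rot: [180.0, -0.0, 40.8]
wrist_force: [0.2, -0.7, -1.0]
opening: 0.0325
```

Request:
apply_moves(targets=[0,0,-0.05,0,0,0,0,0,0,-0.05,0,0,0,0])

```text
time: 19.45
ee_pos: [0.6052, 0.2115, 0.0066]
tcp_rot: [-180.0, 0.0, 40.8]
wrist_force: [0.4, -0.6, -0.8]
opening: 0.033
```

Request:
apply_moves(targets=[0,0,-0.04,0,0,0,0,0,0,-0.04,0,0,0,0])

```text
time: 19.65
ee_pos: [0.6053, 0.2115, 0.0065]
tcp_rot: [180.0, -0.0, 40.8]
wrist_force: [-3.1, -1.5, 7.5]
opening: 0.0325
```

Request:
apply_moves(targets=[0,0,0.03,0,0,0,0.7,0,0,0.03,0,0,0,0.7,0,0,0.03,0,0,0,0.7,0,0,0.03,0,0,0,0.7])

```text
time: 20.05
ee_pos: [0.6052, 0.2114, 0.0062]
tcp_rot: [-180.0, 0.0, 40.8]
wrist_force: [0.2, -0.1, 0.3]
opening: 0.0596
```

Request:
apply_moves(targets=[0,0,0.8,0,0,0,0.7,0,0,2,0,0,0,0.7,0,0,3.2,0,0,0,0.7,0,0,3.4,0,0,0,0.7])

```text
time: 20.45
ee_pos: [0.607, 0.212, 0.1134]
tcp_rot: [179.9, -0.3, 40.7]
wrist_force: [0.3, 0.3, 0.3]
opening: 0.0597
```

```bash
python3 look.py r wrist,0,400,0,640
```

```text
20.45 [0.607  0.212  0.1134] [179.86  -0.35  40.75] [0.3 0.3 0.3] 0.0597 [ 19.3  16.6  13.5  86.6  -0.  158.5]
```

View pics/r_wrist.png

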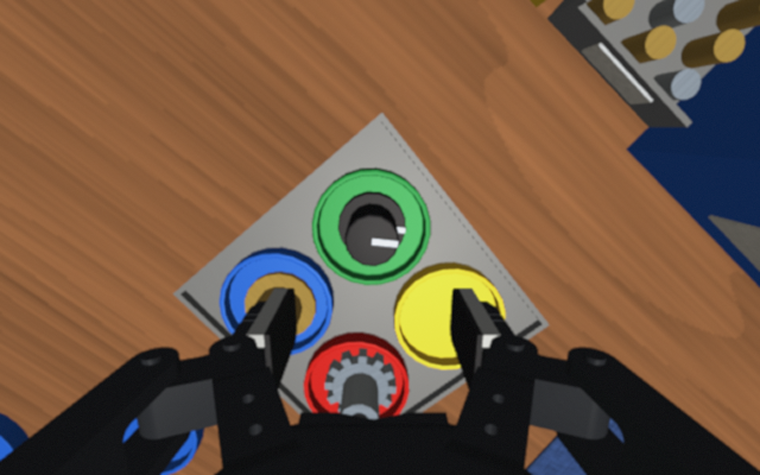

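Request:
apply_moves(targets=[-0.75,-1.33,0,0,0,0,0.7,-1.5,-2.66,0,0,0,0,0.7,-2.3,-4,0,0,0,0,0.7,-3.1,-5.4,0,0,0,0,0.7,-3.9,-6.8,0,0,0,0,0.7])

```text
time: 21.0
ee_pos: [0.4866, 0.0062, 0.1069]
tcp_rot: [-179.9, 0.1, 40.8]
wrist_force: [1.0, -1.0, 0.9]
opening: 0.0598
```

Request:
apply_moves(targets=[-0.8,-1.4,0,0,0,0,0.7,-1.6,-2.8,0,0,0,0,0.7,-2.18,-3.87,0,0,0,0,0.7,-2.18,-3.87,0,0,0,0,0.7,-2.18,-3.87,0,0,0,0,0.7])

```text
time: 21.5
ee_pos: [0.4224, -0.1091, 0.1076]
tcp_rot: [-180.0, 0.0, 40.6]
wrist_force: [-0.6, 0.1, 0.4]
opening: 0.0596
```

```bash
python3 d.py s .4227 -.1089; python3 look.py s
```

```text
[ 0.42236034 -0.10909242  0.10755391] 0.059632707843838874 [-0.6  0.1  0.4]
21.55 [ 0.4228 -0.1085  0.1077] [-1.7995e+02  1.0000e-02  4.0710e+01] [-0.3  1.3  0.5] 0.0596 [-14.4 -11.4 -16.1  85.3   0.  124.9]
```

View pics/s_wrist.png

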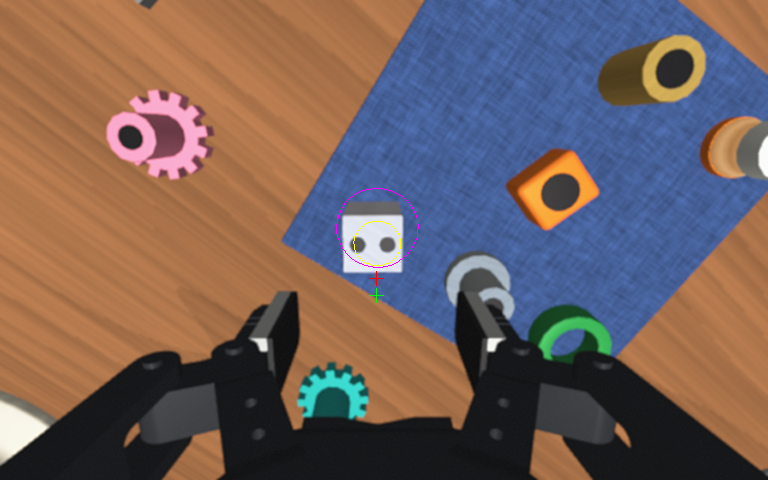

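Request:
apply_moves(targets=[-0.05,0.06,-1.2,0,0,0,0.7,-0.05,0.06,-2.4,0,0,0,0.7,-0.05,0.06,-3.2,0,0,0,0.7,-0.05,0.06,-3.67,0,0,0,0.7,-0.05,0.06,-3.67,0,0,0,0.7])

```text
time: 22.05
ee_pos: [0.4205, -0.1057, -0.0035]
tcp_rot: [-179.8, 0.1, 40.8]
wrist_force: [-0.6, -0.2, 0.4]
opening: 0.0598
```

Request:
apply_moves(targets=[0,0,0,0,0,0,0,0,0,0,0,0,0,0,0,0,0,0,0,0,0,0,0,0,0,0,0,0], newtons=50)

```text
time: 22.45
ee_pos: [0.4226, -0.107, -0.0001]
tcp_rot: [179.9, -0.1, 40.8]
wrist_force: [0.6, 1.2, 6.8]
opening: 0.0349
```

Request:
apply_moves(targets=[0,0,0.4,0,0,0,0,0,0,1.6,0,0,0,0,0,0,2.8,0,0,0,0,0,0,3.6,0,0,0,0,0,0,3.6,0,0,0,0])

```text
time: 22.95
ee_pos: [0.423, -0.1074, 0.1106]
tcp_rot: [179.7, -0.2, 40.7]
wrist_force: [0.4, -0.7, -2.0]
opening: 0.0351
```

```bash
python3 look.py t wrist,0,400,0,640
```

```text
22.95 [ 0.423  -0.1074  0.1106] [179.72  -0.18  40.74] [ 0.4 -0.7 -2. ] 0.0351 [-14.2 -11.8 -16.2  85.3  -0.  125. ]
```

View pics/t_wrist.png

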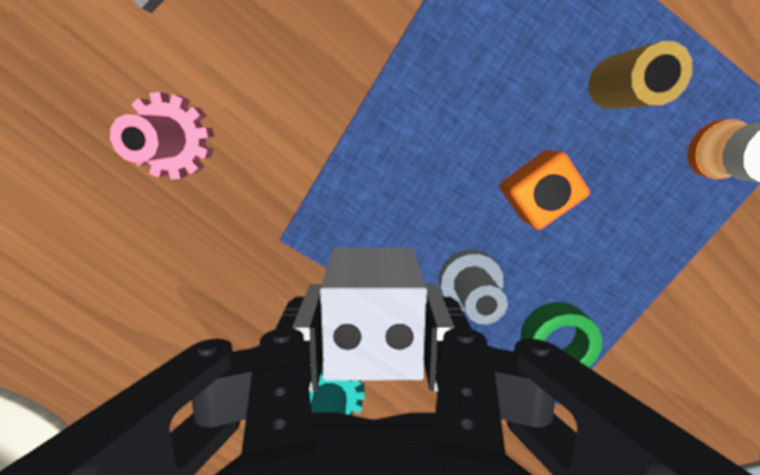

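Request:
apply_moves(targets=[0.95,1.28,0,0,0,0,0,1.9,2.56,0,0,0,0,0,2.85,3.84,0,0,0,0,0,3.8,5.12,0,0,0,0,0,4.7,6.4,0,0,0,0,0])

```text
time: 23.5
ee_pos: [0.5626, 0.0868, 0.1049]
tcp_rot: [-180.0, 0.1, 40.7]
wrist_force: [0.6, -1.1, -2.0]
opening: 0.0351
```

Request:
apply_moves(targets=[0.6,0.8,0,0,0,0,0,0.9,1.2,0,0,0,0,0,0.9,1.2,0,0,0,0,0,0.9,1.2,0,0,0,0,0])

```text
time: 23.9
ee_pos: [0.5885, 0.1209, 0.105]
tcp_rot: [-179.9, 0.1, 40.8]
wrist_force: [-0.4, 0.5, -1.7]
opening: 0.0351
```

```bash
python3 look.py u wrist,0,400,0,640
```

```text
23.9 [0.5885 0.1209 0.105 ] [-1.7994e+02  1.3000e-01  4.0770e+01] [-0.4  0.5 -1.7] 0.0351 [ 11.6  11.3   6.2  85.1  -0.  150.8]
```

View pics/u_wrist.png

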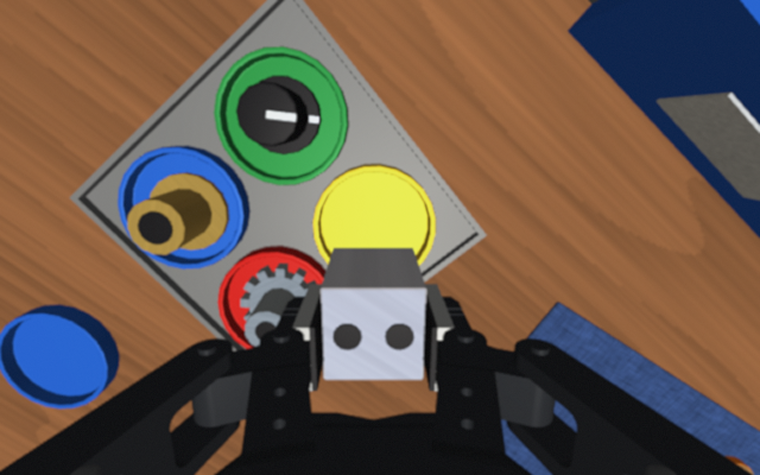

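Request:
apply_moves(targets=[0.04,0,-1.2,0,0,0,0,0.04,0,-2.2,0,0,0,0,0.04,0,-2.9,0,0,0,0,0.04,0,-3.15,0,0,0,0,0.04,0,-3.15,0,0,0,0])

```text
time: 24.45
ee_pos: [0.5897, 0.1203, 0.0112]
tcp_rot: [-180.0, 0.1, 40.7]
wrist_force: [-0.3, 0.6, -1.9]
opening: 0.0351
```

Request:
apply_moves(targets=[0,0,-0.05,0,0,0,0,0,0,-0.1,0,0,0,0,0,0,-0.1,0,0,0,0])

```text
time: 24.75
ee_pos: [0.5911, 0.1212, 0.0097]
tcp_rot: [180.0, -0.1, 40.7]
wrist_force: [-0.8, 0.9, -1.7]
opening: 0.0351
```

Request:
apply_moves(targets=[0,0,-0.05,0,0,0,0,0,0,-0.06,0,0,0,0])

```text
time: 24.95
ee_pos: [0.5907, 0.1212, 0.0071]
tcp_rot: [180.0, -0.0, 40.8]
wrist_force: [-0.0, 0.5, -1.3]
opening: 0.0351
```

Request:
apply_moves(targets=[0,0,-0.05,0,0,0,0,0,0,-0.05,0,0,0,0])

```text
time: 25.15
ee_pos: [0.5904, 0.1212, 0.0052]
tcp_rot: [-180.0, 0.0, 40.8]
wrist_force: [-0.5, -1.0, -0.7]
opening: 0.0348
```

Request:
apply_moves(targets=[0,0,-0.04,0,0,0,0,0,0,-0.04,0,0,0,0])

```text
time: 25.35
ee_pos: [0.5906, 0.1212, 0.0049]
tcp_rot: [180.0, -0.0, 40.8]
wrist_force: [-2.5, -0.4, 3.0]
opening: 0.035
```

Request:
apply_moves(targets=[0,0,0,0,0,0,0.7,0,0,0,0,0,0,0.7,0,0,0,0,0,0,0.7,0,0,0,0,0,0,0.7])

```text
time: 25.75
ee_pos: [0.5906, 0.1212, 0.0042]
tcp_rot: [180.0, 0.0, 40.7]
wrist_force: [-0.2, 0.3, 0.1]
opening: 0.06
```

Request:
apply_moves(targets=[0,0,0.8,0,0,0,0.7,0,0,2,0,0,0,0.7,0,0,3.2,0,0,0,0.7,0,0,4.5,0,0,0,0.7,0,0,4.5,0,0,0,0.7])

```text
time: 26.25
ee_pos: [0.5928, 0.1216, 0.1454]
tcp_rot: [179.8, -0.4, 40.7]
wrist_force: [0.1, 0.6, -0.2]
opening: 0.0599
```

Request:
apply_moves(targets=[-1.5,0,0,0,0,0,0.7,-3,0,0,0,0,0,0.7,-4.5,0,0,0,0,0,0.7,-5.5,0,0,0,0,0,0.7,-5.5,0,0,0,0,0,0.7])

```text
time: 26.75
ee_pos: [0.4229, 0.1211, 0.1395]
tcp_rot: [-180.0, -0.0, 40.8]
wrist_force: [1.1, 0.9, 0.9]
opening: 0.0599
```

```bash
python3 look.py v top,100,260,200,500 scene,150,340,170,450 wrist,0,400,0,640
```

```text
26.75 [0.4229 0.1211 0.1395] [-1.80e+02 -2.00e-02  4.08e+01] [1.1 0.9 0.9] 0.0599 [ 16.  -10.9 -12.2  88.7   0.  155.2]
```

View pics/v_top.png

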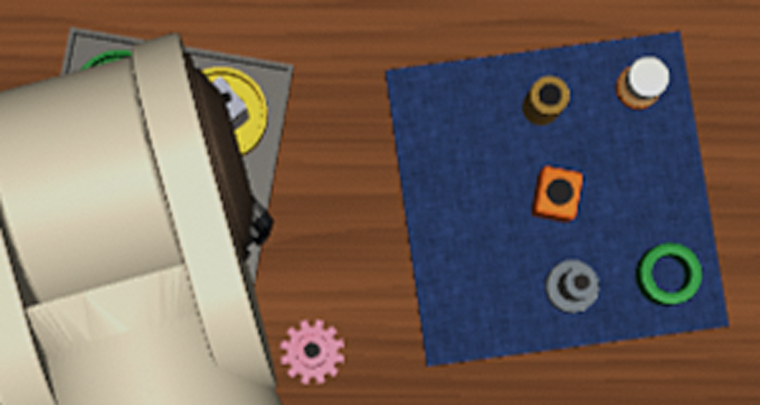

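View pics/v_scene.png

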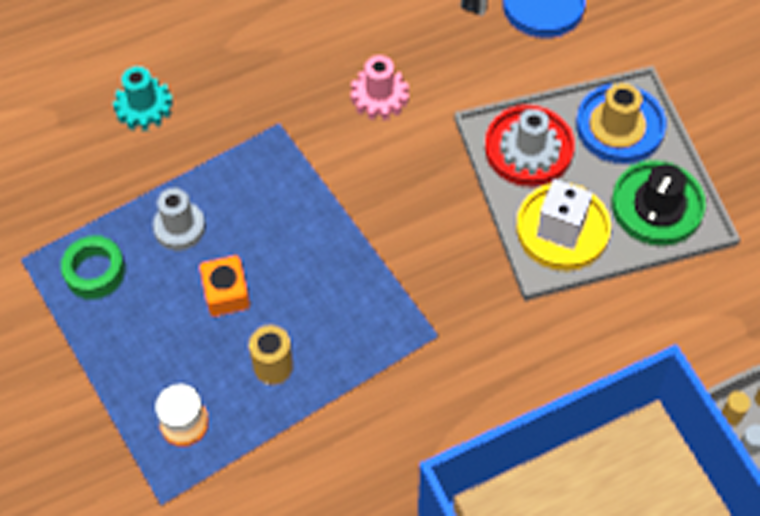

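View pics/v_wrist.png

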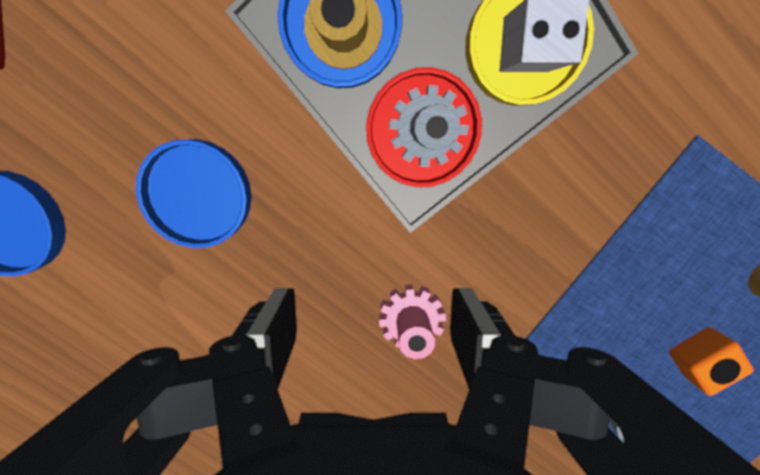

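The scene picture shows all four parts upright in their cups: gear in red (530,143), bush in blue (622,115), knob in green (660,200) and block in yellow (563,213). The blank (178,215) and the plain bush (270,353) stand where they were. The arm is clear.

```bash
python3 -c "
from workcell import bot
print(bot.job_done())"
```

```text
the job is handed in; nothing more can be done
None
```

The job is handed in at about 27 s. The gear is in the red cup, the flanged bush in the blue tray cup (the farthest of the three blue ones), the knob in the green and the block in the yellow, placed in that order. I lowered each part until the wrist force showed light contact with the cup floor, at most about 15 N, and only then released it.

**Last checks:** The final scene view shows all four parts upright in their cups. The final wrist view agrees for the gear, bush and block; the knob was out of its frame. The blank, the plain bush and the other look-alikes look undisturbed. The final top view could not confirm the tray, because the arm hid most of it.

**What disagreed:** My first try at the gear failed. The shut fingertips turned out to be about 25 mm farther back than the stated tool point. The fingers closed above the hub and pressed on its top, with wrist readings of 41 N vertically and about 47 N in total. It was the fingertips that touched the gear, not the gripper's body. A picture afterwards showed the gear still standing in place. I corrected the height, and every grasp after that held first time.

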